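# Seat an escutcheon blank in the cam vise and hold it clamped

### The arm

A 6-joint arm with a two-finger parallel gripper is mounted at the origin on the work surface. World frame = base frame: x ahead of the robot, y to its left, z up, the work surface at z = 0. Lengths are in m, angles in rad, forces in N, time in s.
With the tool pointing down it reaches from about 0.3 to 0.75 m from the base axis. Payload 8.5 kg.
Tool frame: the origin (TCP) lies between the finger pads; the fingertips stand 19 mm ahead of it and the grasp point (between the pads) is the TCP; z points along the fingers, y is the line along which they close (so a half turn about z gives the same grasp; the last joint's range is limited). The gripper opens to 88 mm and grips with 3 to 60 N. Pads are 18 mm wide; open, the fingers measure 123 mm over their backs; the gripper's body (75 mm by 187 mm) begins 45 mm behind the grasp point.
Start: joints at [1.084, 0.381, 1.297, -0, 1.464, -0.215], TCP at [0.148, 0.53, 0.258] pointing down, gripper open.
Joint ranges: [-3.11, 3.11], [-0.89, 2.33], [0.22, 2.48], [-1.42, 4.56], [0.17, 2.85], [-2.88, 2.88]. Speed limits (rad/s): [2.39, 2.39, 3.14, 3.14, 3.14, 3.14].

### API

Orientations are given as [roll, pitch, yaw] about the fixed x, y, z axes, in that order (R = Rz(yaw) Ry(pitch) Rx(roll)).
In Python, from plant import r gives the robot as it stands.
- The arm moves only by the tool apply_moves, never from a script. Its argument "targets" is a list of rows, each a list of 3 entries, a list of its own where there are three numbers: the finger opening in m, from 0 to 0.0881, then the shift along the world's x, y, z in m, then the turn, a rotation vector about the world's x, y, z in rad. A call has 1 to 20 rows; each row shifts and turns the commanded pose from where the row before left it; what a row does not reach is not made up. A row lasts 1/12 s, in which the tool goes at most 41.7 mm and 7.16 degrees, less where a joint would pass 70% of its speed; a pose out of reach is approached as far as the arm can. A call with a gripper value outside its range is refused whole. The fingers move at their own pace and stop on an object; "force" is the grip in N (left out, the last holds). Time passes only in rows, so rows that do not move let the fingers close. It gives the time, the measured TCP pose, the force, the opening and the grip force at its end, in the units of the state.
- r.sense(): the state, without advancing time (a new reading comes with each control period).
- r.camera(name): name is "scene" or "top" or "wrist"; returns the picture (384x512x3 uint8, blue, green, red); there is no depth.
- r.calibration(name): a dict with "fx", "fy", "cx", "cy" (pixels), "extrinsics" (4x4, takes a point from camera to world coordinates); the wrist camera has in their place "tool_from_camera" (4x4, takes a point from camera to tool coordinates, whose origin is the TCP and whose axes are the flange's). Camera axes: x right, y down, z forward; pixel columns grow to the right and rows downward; lengths in m; the calibration is good to about 2 mm. The wrist camera is an equidistant fisheye: a pixel r from the principal point sees the ray r / f radians off the axis. A picture is of the moment at which its call begins: read the wrist's pose just before it. calibration takes no time and is no camera call.
- r.close_job(): hands the job in; it is judged then, once.
The state is a dict: "time_s": time; "joint_positions": joint angles; "qvel": joint speeds; "joint_efforts": joint torques, N m; "eef_pos": TCP position; "tcp_rot": TCP orientation; "force": force on the tool from outside, world axes, zero at the start; "torque": the same for the moment, N m; "finger_gap": finger opening in m; "grip_force": force on a finger pad.
Only numpy, scipy, OpenCV 4.12 (cv2) and the standard library are available. Lean on these libraries where they do the work, as an engineer would, in place of code of your own. Each camera call takes 0.05 s, during which the arm holds its last target. There are 200 camera calls.

### The job

The escutcheon blank has been laid in the cam vise, but one end still rides up on the spring plunger: with the jaw open, press that end down until the blank lies level on the ledges. Then swing the cam lever by its upright grip to the cam's high point, where it lies parallel to the jaws and clamps the blank, and finish while still holding it there, because it springs open when let go. Touch only the lever at the end, and leave the padlock and the lock cylinder beside the vise where they are.

Things in the scene. Friction and masses are not known exactly. Their poses are not given: they have to be found in the camera images.
- vise: Low cam vise, grey bed 200 x 185 x 20 mm, bolted down at some angle. Origin: on the bench, under the middle of the blank's place. x runs along the jaws from the spring plunger (-x) to the end stop (+x); y across from the movable jaw and cam (-y) to the fixed jaw (+y); z up. Jaws 110 mm long, tops 43 mm above the bench. Fixed face y = +30, open movable face y = -34, end stop face x = +65 mm.
- seat (a point): Fixed to the vise: centre of the blank's place, level with the tops of the two steel ledges that carry the blank between the jaws, 38 mm above the bench. Axes as the vise's.
- plunger_nose (a point): Fixed to the vise: tip of the spring plunger when it is fully out (vise x = -63, y = 0 mm), 47 mm above the bench. The plunger is a round-nosed pin 16 mm across that yields up to 6 mm along the vise's -x against a light spring (2 to 4 N); its dark block, 34 mm wide, top 58 mm above the bench, begins 18 mm behind the tip.
- blank: Loose aluminium plate 130 x 60 x 8 mm, about 0.15 kg, with a lock-cylinder opening (x -5 to +28 mm, 17 mm wide). Origin: centre of its underside, z to its upper face. Start: +x end on the ledges, -x end riding 14 mm too high on the plunger. Pressed down on top, 25 mm in from the -x end, with 6 to 16 N it snaps past the plunger and stays down, top 46 mm above the bench, axes and x, y as the vise's.
- cam (a joint): Angle of the cam lever about its upright pivot, rad, growing anticlockwise seen from above. 0: open, where a return spring holds it. 1.40: the cam's high point, the lever parallel to the jaws and pointing along the vise's +x, the jaw pushed 6 mm in. Beyond, the lift falls again; stop at 2.0. The spring pulls back with 2.5 N at the grip when open, 5 N at the high point.
- cam_pivot (a point): Point on the cam lever's upright pivot axis, 80 mm above the bench (vise x = -30, y = -89 mm). Fixed to the vise.
- lever_grip (a point): Point on the axis of the lever's upright black grip, 80 mm above the bench, 100 mm from the pivot axis. The flat dark lever arm under the grip is 18 mm wide, its top 49 mm above the bench.
- jaw_pad: The movable jaw's sprung brass face, 108 x 5 x 21 mm. It closes on the blank as the lever turns and presses it against the fixed jaw with about 11 N at the high point. Its origin coincides with the vise's at the start and moves with the jaw.
- padlock: Brass padlock lying flat, about 65 x 45 x 22 mm. Bystander.
- cylinder: Brass lock cylinder with a key in it, about 105 x 32 x 17 mm, lying. Bystander.
- grip: The lever's upright black grip: round, 22 mm across, standing from 50 to 100 mm above the bench; it turns freely on the end of the lever. Origin on its axis at bench height, z up.
Not all that is in view belongs to the job. Leave any purple or yellow look-alike of the blank alone.

How it is judged:
By the outcome, as a careful person would: the job done as asked, in the order asked, and still so for the second after the job is handed in, while the arm keeps its last pose, push and grip.
It also fails if it takes over 42 s, if anything falls off the work surface, if the arm or the gripper's body presses on something with over 40 N, if the wrist force passes 120 N, or if a joint passes its speed limit or range.

## Working session

There is one attempt and no reset: what is moved stays moved. The work goes in short steps, Python scripts to look and compute and a tool call to move; the robot and the scene stay as the last step left them, time stands still between calls to the robot, and variables do not carry over. Pictures are saved under pics/ and viewed, at most 10 in all, crops included, and the job is handed in when it is done.

Besides the shell and the picture viewer there is one more tool, called after "Request:" in YAML: its name, and indented under it one key for each argument. apply_moves: Moves the arm, as the interface text tells. Its arguments: {"type":"object","properties":{"targets":{"type":"array"},"force":{"type":"number"}},"required":["targets"]}

```bash
mkdir -p pics; ls
python3 - <<'E'
from plant import r
import cv2,numpy as np
np.set_printoptions(precision=4,suppress=True)
for n in("top","scene"):
    cv2.imwrite(f"pics/{n}0.png",r.camera(n)); c=r.calibration(n); print(n,c)
print(r.sense())
E
```

```text
pics
top {'fx': 357.21530122337094, 'fy': 357.21530122337094, 'cx': 256.6864641057836, 'cy': 186.73982271092024, 'extrinsics': array([[ 0.0154, -0.9953,  0.0953,  0.5042],
       [-0.9999, -0.0151,  0.0044,  0.0007],
       [-0.0029, -0.0953, -0.9954,  0.9474],
       [ 0.    ,  0.    ,  0.    ,  1.    ]])}
scene {'fx': 443.05232066634056, 'fy': 443.05232066634056, 'cx': 261.0046486558905, 'cy': 188.09243038712444, 'extrinsics': array([[ 0.8357,  0.3655, -0.4099,  1.1629],
       [ 0.5489, -0.5326,  0.6442, -0.898 ],
       [ 0.0171, -0.7634, -0.6457,  0.9633],
       [ 0.    ,  0.    ,  0.    ,  1.    ]])}
{'time_s': 0.1, 'joint_positions': array([ 1.0837,  0.3811,  1.2981, -0.    ,  1.4636, -0.2153]), 'qvel': array([ 0.0003, -0.0007, -0.0031,  0.0022, -0.0002,  0.0004]), 'joint_efforts': array([  0.0031, -43.8655, -22.4914,   0.0715,   0.0342,  -0.0001]), 'eef_pos': array([0.1476, 0.5296, 0.2572]), 'tcp_rot': array([-3.1404, -0.0002,  2.8698]), 'force': array([ 0.0923, -0.3881,  1.0588]), 'torque': array([-0.0203, -0.0501, -0.0056]), 'grip_force': 0.0, 'finger_gap': 0.08806041040159465}
```

View pics/top0.png

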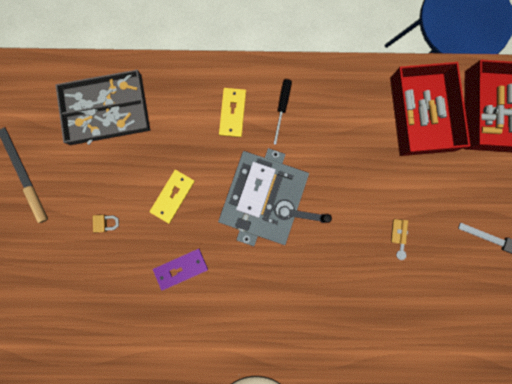

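View pics/scene0.png

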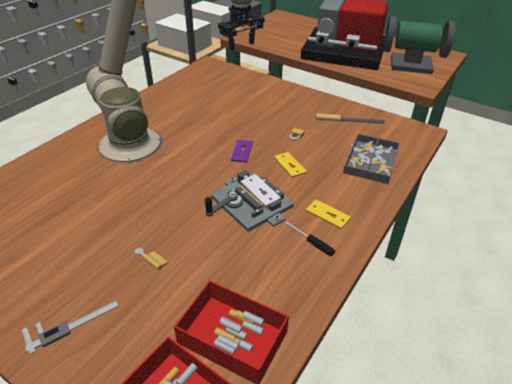

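The top view shows the vise around (262,197): plunger block at (243,224), pivot near (284,210) and grip at (325,218). Padlock at (105,223) and cylinder at (401,238) are well away from it. I'll zoom in for precise points.

Run:
```python
import cv2,numpy as np
a=cv2.imread("pics/top0.png")[140:255,210:340]
b=cv2.imread("pics/scene0.png")[160:235,195:300]
a=cv2.resize(a,None,fx=6,fy=6,interpolation=cv2.INTER_CUBIC)[:600]
a=cv2.resize(cv2.imread("pics/top0.png")[145:250,210:340],None,fx=5.7,fy=5.7,interpolation=cv2.INTER_CUBIC)
cv2.imwrite("pics/topc.png",a)
```

```text
(no output)
```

View pics/topc.png

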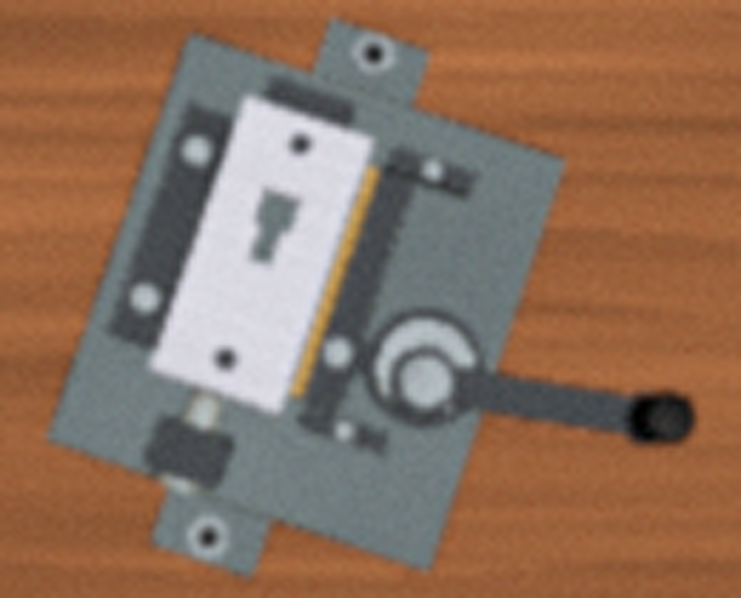

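Crop scale is 5.7 with offset (210,145). It shows bed corners at (190,35), (565,158), (430,572) and (47,437), the pivot at (425,378), the grip top at (668,417) and the plunger block front corners at (152,418) and (235,440). The blank's +x corners are (243,95) and (375,138). Next I fit the vise pose.

```bash
cat > h.py <<'E'
import numpy as np,cv2
from plant import r
from scipy.optimize import least_squares
np.set_printoptions(precision=4,suppress=True)
def proj(n,P):
    c=r.calibration(n);E=np.linalg.inv(c["extrinsics"]);q=np.atleast_2d(P)@E[:3,:3].T+E[:3,3]
    return np.c_[c["fx"]*q[:,0]/q[:,2]+c["cx"],c["fy"]*q[:,1]/q[:,2]+c["cy"]]
def world(p,P):
    P=np.atleast_2d(P)/1000;c,s=np.cos(p[2]),np.sin(p[2])
    return np.c_[p[0]+c*P[:,0]-s*P[:,1],p[1]+s*P[:,0]+c*P[:,1],P[:,2]]
E
python3 - <<'E'
from h import *
# vise mm -> crop px ; bed offset (bx,by) free
uv=np.array([[190,35],[565,158],[430,572],[47,437],[425,378],[662,417],[152,418],[235,440],[243,95],[375,138],[375,168],[300,395]])/5.7+[210,145]-0.4
def pts(b): return [[b[0]+100,b[1]+92.5,20],[b[0]+100,b[1]-92.5,20],[b[0]-100,b[1]-92.5,20],[b[0]-100,b[1]+92.5,20],
 [-30,-89,60],[-13,-187.5,100],[-81,17,58],[-81,-17,58],[65,30,46],[65,-30,46],[54,-36,43],[-54,-36,43]]
f=lambda v:(proj("top",world(v,pts(v[3:])))-uv).ravel()
s=least_squares(f,[.55,0,-.3,0,-20],loss='soft_l1',x_scale=[.01,.01,.1,5,5]);v=s.x
print(v);print(s.fun.reshape(-1,2))
for n,P in dict(press=[-40,0,60],nose=[-63,0,47],pivot=[-30,-89,80],grip0=[-13,-187.5,80],grip1=[70,-89,80]).items(): print(n,world(v,P))
im=cv2.resize(r.camera("scene")[150:240,190:310],None,fx=6,fy=6,interpolation=2)
for q in proj("scene",world(v,[[65,30,46],[65,-30,46],[-65,30,60],[-65,-30,60],[-13,-187.5,100],[-81,17,58],[-81,-17,58],[-30,-89,60]])):
    cv2.circle(im,tuple(((q-[190,150])*6+3).astype(int)),4,(0,0,255),1)
cv2.imwrite("pics/sc.png",im)
E
```

```text
[  0.5845   0.0095  -0.3168  -9.4971 -27.4952]
[[-0.1711 -1.1431]
 [ 0.7692 -0.0385]
 [ 0.0702  0.3667]
 [-0.59    0.4339]
 [ 0.5568  0.7168]
 [ 2.0814  0.2442]
 [ 1.3357 -0.7687]
 [-0.281  -0.1379]
 [-0.2422  0.0162]
 [-1.1401  0.0583]
 [-0.3547 -0.238 ]
 [-0.9521  0.0544]]
press [[0.5465 0.0219 0.06  ]]
nose [[0.5246 0.0291 0.047 ]]
pivot [[ 0.5282 -0.0658  0.08  ]]
grip0 [[ 0.5137 -0.1647  0.08  ]]
grip1 [[ 0.6233 -0.0969  0.08  ]]
```

View pics/sc.png

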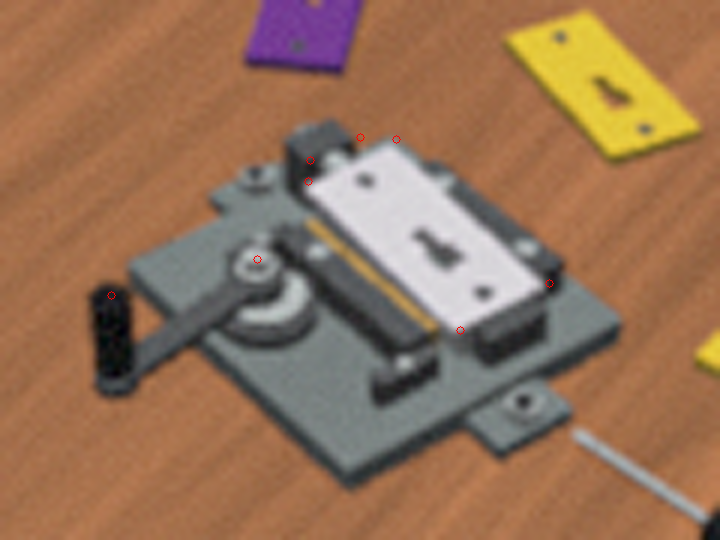

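The vise pose fits both views to about 2 mm, and the tool's y axis is already nearly along the vise's y. I'll move above the press point with the fingers closing.

Request:
apply_moves:
  targets:
    - [0,[0.0195,-0.0252,0],[0,0,0]]
    - [0,[0.0195,-0.0252,0],[0,0,0]]
    - [0,[0.0195,-0.0252,0],[0,0,0]]
    - [0,[0.0195,-0.0252,0],[0,0,0]]
    - [0,[0.0195,-0.0252,0],[0,0,0]]
    - [0,[0.0195,-0.0252,0],[0,0,0]]
    - [0,[0.0195,-0.0252,0],[0,0,0]]
    - [0,[0.0195,-0.0252,0],[0,0,0]]
    - [0,[0.0195,-0.0252,0],[0,0,0]]
    - [0,[0.0195,-0.0252,0],[0,0,0]]
    - [0,[0.0195,-0.0252,0],[0,0,0]]
    - [0,[0.0195,-0.0252,0],[0,0,0]]
    - [0,[0.0195,-0.0252,0],[0,0,0]]
    - [0,[0.0195,-0.0252,0],[0,0,0]]
    - [0,[0.0195,-0.0252,0],[0,0,0]]
    - [0,[0.0195,-0.0252,0],[0,0,0]]
    - [0,[0.0195,-0.0252,0],[0,0,0]]
    - [0,[0.0195,-0.0252,0],[0,0,0]]
    - [0,[0.0195,-0.0252,0],[0,0,0]]
    - [0,[0.0195,-0.0252,0],[0,0,0]]
  force: 15

```text
time_s: 1.82
eef_pos: [0.5383, 0.0243, 0.2576]
tcp_rot: [-3.142, -0.0, 2.87]
force: [0.6, 0.5, -0.8]
finger_gap: 0.0004
grip_force: 0.0
```

```bash
cat >> h.py <<'E'
from scipy.spatial.transform import Rotation as R
V=[0.5845,0.0095,-0.3168]
def wproj(P,s):
    c=r.calibration("wrist");T=np.eye(4);T[:3,:3]=R.from_euler('xyz',s["tcp_rot"]).as_matrix();T[:3,3]=s["eef_pos"]
    E=np.linalg.inv(T@c["tool_from_camera"]);q=np.atleast_2d(P)@E[:3,:3].T+E[:3,3]
    rho=np.linalg.norm(q[:,:2],axis=1);th=np.arctan2(rho,q[:,2])
    return np.c_[c["fx"]*th*q[:,0]/rho+c["cx"],c["fy"]*th*q[:,1]/rho+c["cy"]]
def wshow(name,P):
    s=r.sense();im=r.camera("wrist");im=cv2.resize(im,None,fx=1.5,fy=1.5,interpolation=2)
    for q in wproj(world(V,P),s): cv2.circle(im,tuple((q*1.5).astype(int)),3,(0,0,255),1)
    cv2.imwrite(name,im);print(s["time_s"],s["eef_pos"],s["tcp_rot"],s["force"],s["finger_gap"])
E
python3 -c "
from h import *
wshow('pics/w1.png',[[65,30,46],[65,-30,46],[-65,30,60],[-65,-30,60],[-13,-187.5,100],[-13,-187.5,50],[-81,17,58],[-81,-17,58],[-30,-89,60],[90.5,65,20],[90.5,-120,20],[-109.5,-120,20]])"
```

```text
1.8167 [0.5383 0.0243 0.2576] [-3.1416 -0.0004  2.8695] [ 0.6321  0.5065 -0.8379] 0.0004189357229298563
```

View pics/w1.png

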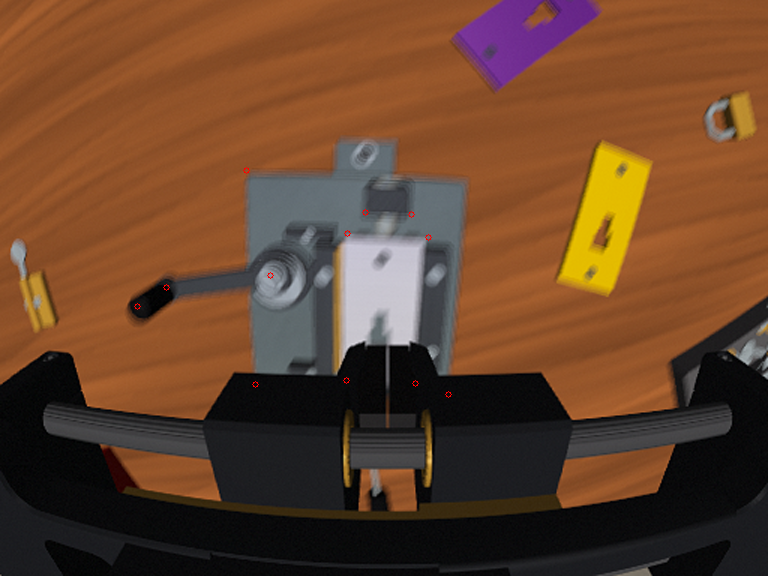

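The wrist view matches the predictions: block front corners at (365,213) and (411,214), grip within about 3 mm. I'll descend to just above the raised end.

Request:
apply_moves:
  targets:
    - [0,[0.002,-0.001,-0.028],[0,0,0]]
    - [0,[0.002,-0.001,-0.028],[0,0,0]]
    - [0,[0.002,0,-0.028],[0,0,0]]
    - [0,[0.002,0,-0.028],[0,0,0]]
    - [0,[0,0,-0.028],[0,0,0]]
    - [0,[0,0,-0.02],[0,0,0]]
    - [0,[0,0,-0.01],[0,0,0]]
    - [0,[0,0,-0.004],[0,0,0]]
    - [0,[0,0,0],[0,0,0]]
    - [0,[0,0,0],[0,0,0]]

```text
time_s: 2.7
eef_pos: [0.5462, 0.0238, 0.0848]
tcp_rot: [3.141, 0.002, 2.87]
force: [-0.3, 0.1, -0.2]
finger_gap: 0.0004
grip_force: 0.0
```

Request:
apply_moves:
  targets:
    - [0,[0,-0.001,-0.002],[0,0,0]]
    - [0,[0,0,-0.002],[0,0,0]]
    - [0,[0,0,-0.002],[0,0,0]]
    - [0,[0,0,-0.002],[0,0,0]]
    - [0,[0,0,-0.002],[0,0,0]]
    - [0,[0,0,-0.001],[0,0,0]]
    - [0,[0,0,-0.001],[0,0,0]]

```text
time_s: 3.28
eef_pos: [0.5456, 0.0228, 0.0716]
tcp_rot: [-3.142, -0.0, 2.87]
force: [-0.2, -0.1, 0.5]
finger_gap: 0.0003
grip_force: 0.3
```

Request:
apply_moves:
  targets:
    - [0,[0,0,-0.001],[0,0,0]]
    - [0,[0,0,-0.001],[0,0,0]]
    - [0,[0,0,-0.001],[0,0,0]]
    - [0,[0,0,-0.001],[0,0,0]]
    - [0,[0,0,-0.0005],[0,0,0]]
    - [0,[0,0,0],[0,0,0]]

```text
time_s: 3.78
eef_pos: [0.5456, 0.0228, 0.0671]
tcp_rot: [3.142, -0.0, 2.87]
force: [0.1, -0.1, -0.4]
finger_gap: 0.0004
grip_force: 0.0
```

Request:
apply_moves:
  targets:
    - [0,[0,0,-0.001],[0,0,0]]
    - [0,[0,0,-0.0005],[0,0,0]]
    - [0,[0,0,-0.0005],[0,0,0]]
    - [0,[0,0,0],[0,0,0]]

```text
time_s: 4.12
eef_pos: [0.5457, 0.0228, 0.0655]
tcp_rot: [3.142, 0.0, 2.87]
force: [-1.3, -0.4, 3.1]
finger_gap: 0.0005
grip_force: 1.5
```

Request:
apply_moves:
  targets:
    - [0,[0,0,-0.0005],[0,0,0]]
    - [0,[0,0,-0.0003],[0,0,0]]
    - [0,[0,0,0],[0,0,0]]
    - [0,[0,0,0],[0,0,0]]

```text
time_s: 4.45
eef_pos: [0.5457, 0.0228, 0.0654]
tcp_rot: [-3.142, 0.001, 2.87]
force: [-4.7, -0.2, 10.3]
finger_gap: 0.0006
grip_force: 5.4
```

The blank is bottomed out, at 10 N with the tip at 46.4 mm. I'll lift straight up and look.

Request:
apply_moves:
  targets:
    - [0,[0,0,0.005],[0,0,0]]
    - [0,[0,0,0.015],[0,0,0]]
    - [0,[0,0,0.03],[0,0,0]]
    - [0,[0,0,0.035],[0,0,0]]
    - [0.06,[-0.008,-0.018,0.03],[0,0,0]]
    - [0.06,[-0.008,-0.03,0.02],[0,0,0]]
    - [0.06,[-0.008,-0.03,0],[0,0,0]]
    - [0.06,[-0.008,-0.03,0],[0,0,0]]
    - [0.06,[0,-0.025,0],[0,0,0]]
    - [0.06,[0,-0.01,0],[0,0,0]]
    - [0.06,[0,0,0],[0,0,0]]
    - [0.06,[0,0,0],[0,0,0]]

```text
time_s: 5.45
eef_pos: [0.5137, -0.1198, 0.1993]
tcp_rot: [3.141, -0.001, 2.869]
force: [0.0, 0.2, 0.8]
finger_gap: 0.0514
grip_force: 0.0
```

```bash
python3 -c "
from h import *
wshow('pics/w2.png',[[65,30,46],[65,-30,46],[-65,30,46],[-65,-30,46],[-13,-187.5,100],[-13,-187.5,50],[-81,17,58],[-81,-17,58],[-30,-89,60]])
im=r.camera('scene')[150:240,190:310]; a=cv2.imread('pics/w2.png')[:400]
im=cv2.resize(im,(266,200),interpolation=2); a[200:400,502:768]=im; cv2.imwrite('pics/w2.png',a)"
```

```text
5.45 [ 0.5137 -0.1198  0.1993] [ 3.1411 -0.0005  2.8692] [0.0284 0.2359 0.8122] 0.051429608360795256
```

View pics/w2.png

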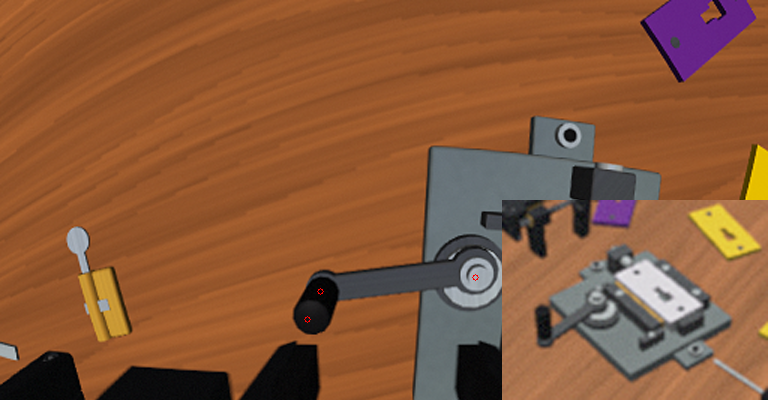

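The grip is at (314,317), about 3 mm toward the pivot from prediction. The scene inset looks level, but I'll check the blank more closely before clamping.

```bash
python3 -c "
from h import *
im=cv2.resize(r.camera('scene')[160:220,230:310],None,fx=6,fy=6,interpolation=2)
for q in proj('scene',world(V,[[65,30,46],[65,-30,46],[-65,30,46],[-65,-30,46]])): cv2.circle(im,tuple(((q-[230,160])*6+3).astype(int)),4,(0,0,255),1)
w=cv2.resize(r.camera('wrist')[90:267,262:512],None,fx=1.25,fy=2.034)
w=r.camera('wrist')[80:280,272:512]; im=np.hstack([im,cv2.resize(w,(310,258)) if 0 else np.zeros((360,310,3),np.uint8)]); im[:258,480:]=cv2.resize(w,(310,258)); cv2.imwrite('pics/b.png',im)"
```

```text
(no output)
```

View pics/b.png

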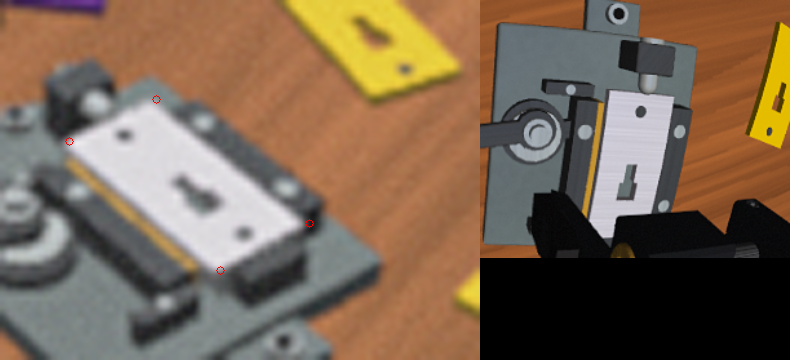

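The blank lies level, with its corners at the predicted z = 46 mm positions (70,141), (156,99), (220,270) and (309,223), and the plunger nose stands at its end. Now I'll grasp the grip.

Request:
apply_moves:
  targets:
    - [0.06,[0,-0.02,0],[0,0,0]]
    - [0.06,[0,-0.017,0],[0,0,0]]
    - [0.06,[0,-0.005,0],[0,0,0]]
    - [0.06,[0,0,-0.02],[0,0,0]]
    - [0.06,[0,0,-0.03],[0,0,0]]
    - [0.06,[0,0,-0.03],[0,0,0]]
    - [0.06,[0,0,-0.025],[0,0,0]]
    - [0.06,[0,0,-0.014],[0,0,0]]
    - [0.06,[0,0,0],[0,0,0]]
    - [0.03,[0,0,0],[0,0,0]]
    - [0.03,[0,0,0],[0,0,0]]
    - [0.03,[0,0,0],[0,0,0]]
    - [0.03,[0,0,0],[0,0,0]]
    - [0.03,[0,0,0],[0,0,0]]

```text
time_s: 6.87
eef_pos: [0.5139, -0.1623, 0.0813]
tcp_rot: [-3.141, 0.001, 2.87]
force: [0.1, -0.6, -1.0]
finger_gap: 0.0303
grip_force: 0.0
```

Request:
apply_moves:
  targets:
    - [0.01,[0,0,0],[0,0,0]]
    - [0.01,[0,0,0],[0,0,0]]
    - [0.01,[0,0,0],[0,0,0]]
    - [0.01,[0,0,0],[0,0,0]]
    - [0.01,[0,0,0],[0,0,0]]
  force: 15

```text
time_s: 7.28
eef_pos: [0.5136, -0.1633, 0.0809]
tcp_rot: [-3.14, 0.001, 2.87]
force: [-3.0, -5.5, 2.3]
finger_gap: 0.0217
grip_force: 15.0
```

```bash
python3 -c "
import numpy as np
t=np.linspace(0,1.4,36)-1.4-.3168
d=np.diff(.1*np.c_[np.cos(t),np.sin(t)],axis=0)
print([[round(float(a),4),round(float(b),4)] for a,b in d])"
```

```text
[[0.004, -0.0005], [0.004, -0.0003], [0.004, -0.0002], [0.004, -0.0], [0.004, 0.0001], [0.004, 0.0003], [0.004, 0.0005], [0.004, 0.0006], [0.0039, 0.0008], [0.0039, 0.0009], [0.0039, 0.0011], [0.0038, 0.0012], [0.0038, 0.0014], [0.0037, 0.0015], [0.0036, 0.0017], [0.0036, 0.0018], [0.0035, 0.002], [0.0034, 0.0021], [0.0033, 0.0022], [0.0032, 0.0024], [0.0031, 0.0025], [0.003, 0.0026], [0.0029, 0.0027], [0.0028, 0.0029], [0.0027, 0.003], [0.0026, 0.0031], [0.0024, 0.0032], [0.0023, 0.0033], [0.0022, 0.0034], [0.002, 0.0034], [0.0019, 0.0035], [0.0018, 0.0036], [0.0016, 0.0037], [0.0015, 0.0037], [0.0013, 0.0038]]
```

Request:
apply_moves:
  targets:
    - [0.01,[0.004,-0.0015,0],[0,0,0]]
    - [0.01,[0.004,-0.0003,0],[0,0,0]]
    - [0.01,[0.004,-0.0002,0],[0,0,0]]
    - [0.01,[0.004,0,0],[0,0,0]]
    - [0.01,[0.004,0.0001,0],[0,0,0]]
    - [0.01,[0.004,0.0003,0],[0,0,0]]
    - [0.01,[0.004,0.0005,0],[0,0,0]]
    - [0.01,[0.004,0.0006,0],[0,0,0]]
  force: 25

```text
time_s: 7.95
eef_pos: [0.5462, -0.1629, 0.0808]
tcp_rot: [-3.141, 0.001, 2.87]
force: [-3.3, -1.4, 5.9]
finger_gap: 0.0213
grip_force: 25.0
```

Request:
apply_moves:
  targets:
    - [0.01,[0.0039,0.0008,0],[0,0,0]]
    - [0.01,[0.0039,0.0009,0],[0,0,0]]
    - [0.01,[0.0039,0.0011,0],[0,0,0]]
    - [0.01,[0.0038,0.0012,0],[0,0,0]]
    - [0.01,[0.0038,0.0014,0],[0,0,0]]
    - [0.01,[0.0037,0.0015,0],[0,0,0]]
    - [0.01,[0.0036,0.0017,0],[0,0,0]]
    - [0.01,[0.0036,0.0018,0],[0,0,0]]
    - [0.01,[0.0035,0.002,0],[0,0,0]]
    - [0.01,[0.0034,0.0021,0],[0,0,0]]

```text
time_s: 8.78
eef_pos: [0.583, -0.1482, 0.0808]
tcp_rot: [-3.141, -0.0, 2.87]
force: [-5.1, -0.9, 5.9]
finger_gap: 0.0215
grip_force: 25.0
```

Request:
apply_moves:
  targets:
    - [0.01,[0.0033,0.0022,0],[0,0,0]]
    - [0.01,[0.0032,0.0024,0],[0,0,0]]
    - [0.01,[0.0031,0.0025,0],[0,0,0]]
    - [0.01,[0.003,0.0026,0],[0,0,0]]
    - [0.01,[0.0029,0.0027,0],[0,0,0]]
    - [0.01,[0.0028,0.0029,0],[0,0,0]]
    - [0.01,[0.0027,0.003,0],[0,0,0]]
    - [0.01,[0.0026,0.0031,0],[0,0,0]]
    - [0.01,[0.0024,0.0032,0],[0,0,0]]
    - [0.01,[0.0023,0.0033,0],[0,0,0]]

```text
time_s: 9.62
eef_pos: [0.6111, -0.1204, 0.0808]
tcp_rot: [-3.141, -0.0, 2.87]
force: [-5.0, -2.0, 6.1]
finger_gap: 0.0212
grip_force: 25.0
```

Request:
apply_moves:
  targets:
    - [0.01,[0.0022,0.0034,0],[0,0,0]]
    - [0.01,[0.002,0.0034,0],[0,0,0]]
    - [0.01,[0.0019,0.0035,0],[0,0,0]]
    - [0.01,[0.0018,0.0036,0],[0,0,0]]
    - [0.01,[0.0016,0.0037,0],[0,0,0]]
    - [0.01,[0.0015,0.0037,0],[0,0,0]]
    - [0.01,[0.0013,0.0038,0],[0,0,0]]
    - [0.01,[0,0,0],[0,0,0]]
    - [0.01,[0,0,0],[0,0,0]]
    - [0.01,[0,0,0],[0,0,0]]

```text
time_s: 10.45
eef_pos: [0.6232, -0.0955, 0.0808]
tcp_rot: [-3.14, -0.0, 2.87]
force: [-5.2, -4.0, 6.2]
finger_gap: 0.0212
grip_force: 25.0
```

```bash
python3 -c "
from h import *
wshow('pics/w3.png',[[-30,-89,60],[70,-89,49],[-65,30,46],[-65,-30,46]])
p=r.sense()['eef_pos'];d=p[:2]-[.528,-.0648];print(np.arctan2(d[1],d[0])+.3168+1.4,np.hypot(*d))
a=cv2.imread('pics/w3.png'); im=cv2.resize(r.camera('scene')[140:240,190:310],(300,250),interpolation=2); t=cv2.resize(r.camera('top')[145:250,210:340],(300,242),interpolation=2)
a[326:576,:300]=im; a[334:576,468:]=t; cv2.imwrite('pics/w3.png',a)"
```

```text
10.45 [ 0.6232 -0.0955  0.0808] [-3.1403 -0.0005  2.87  ] [-5.2173 -3.9893  6.2127] 0.02117450003262365
1.4043180937927207 0.10010386105905093
```

View pics/w3.png

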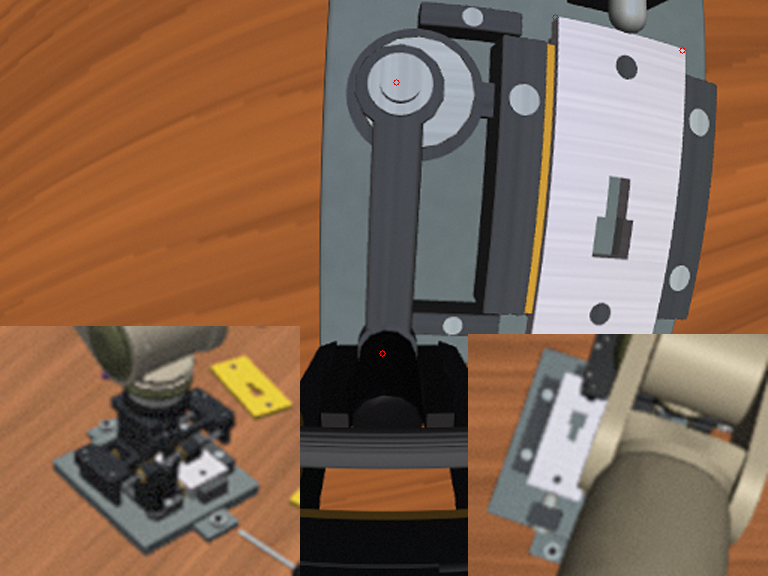

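The lever looks parallel to the jaws and the brass pad is against the blank, which is still level. I'll check the parallelism numerically from this picture's edges.

```bash
python3 -c "
from h import *
s=r.sense();c=r.calibration('wrist');T=np.eye(4);T[:3,:3]=R.from_euler('xyz',s['tcp_rot']).as_matrix();T[:3,3]=s['eef_pos'];E=T@c['tool_from_camera']
def un(p,z):
    d=np.array(p)/1.5-[c['cx'],c['cy']];n=np.hypot(*d);t=n/c['fx'];v=E[:3,:3]@np.r_[np.sin(t)*d/n,np.cos(t)];return E[:3,3]+v*(z-E[2,3])/v[2]
for n,a,b,z in [('levL',(377,130),(368,335),.049),('levR',(421,130),(413,330),.049),('jaw',(548,43),(527,313),.043),('blankL',(558,15),(534,330),.046),('blankR',(686,50),(659,330),.046),('bedL',(329,0),(322,320),.02)]:
    d=un(b,z)-un(a,z);print(n,np.arctan2(d[1],d[0]),un(a,z))
print('hub',un((401,80),.062))"
```

```text
levL -0.3216450122946267 [ 0.5413 -0.0761  0.049 ]
levR -0.2968494870139144 [ 0.5453 -0.0612  0.049 ]
jaw -0.3090225981185049 [ 0.5224 -0.0037  0.043 ]
blankL -0.30843486510678586 [0.5123 0.0026 0.046 ]
blankR -0.292948164220838 [0.5319 0.0604 0.046 ]
bedL -0.3078824564589659 [ 0.4778 -0.0802  0.02  ]
hub [ 0.5281 -0.0641  0.062 ]
```

The lever is at -0.309 and the jaw at -0.309 rad, so they are parallel. Handing in while holding.

```bash
python3 -c "
from plant import r
print(r.close_job())"
```

```text
the job is handed in; nothing more can be done
None
```

I pressed the blank level on the ledges, swung the cam lever to about 1.40 rad, parallel to the jaws, and handed the job in at about 10.6 s still holding the grip; the padlock and lock cylinder were not touched.

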